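Close the stand-held micrometer to the ratchet click and lock it

TASK

Check the zero of the micrometer that leans in the bench stand: with the small ratchet knob at its upper end, turn clockwise until the spindle is closed on the anvil and the ratchet slips and clicks at least twice, and stop before the fifth click. Then press the spindle lock lever fully over so that the reading is held, and let go. Leave the other things on the bench where they are.

Things in the scene. Friction and masses are not known exactly. Their poses are not given: they have to be found in the camera images.
- stand: cast micrometer stand, fixed, base 130 x 110 x 18 mm; origin under the base's centre, z up. In its jaws a digital 0-25 mm micrometer leans: its measuring axis lies in the stand's x-z plane, 40 deg from vertical, ratchet knob uppermost and towards the stand's -x, anvil lowest. Highest point: the knob's end, 205 mm above the bench. Bystanders stand round it, the nearest 20 mm from the base
- ratchet_grip (a point): centre of the ratchet knob at the micrometer's upper end: fluted steel cylinder, 12 mm in diameter, 18 mm long (9 mm either way). Site z: along the spindle axis, outward and up; x, y turn with the knob. Below it, from 13 mm under this point, the thimble (17.6 mm across, 44 mm long). Clockwise seen on the knob's free end (negative about z) closes; it sinks 2 mm a turn and stays as it is left
- ratchet (a joint): how far the knob has slipped on its clutch, rad: 0 at the start and while the screw runs free, +0.52 at each click (12 a turn). The screw starts 1.8 to 4.2 rad short of closed and runs at 0.02 N m; once the spindle is on the anvil the knob gives springily by 0.1 to 0.25 rad, then slips at 0.05 to 0.17 N m, rising and dropping at each click. Grip with 35 N or more. Turning back undoes the screw
- anvil_face (a point): centre of the anvil's measuring face (6.4 mm in diameter), fixed; z points along the axis to the ratchet, -x to the frame's bow, y to the side of the frame that carries lock lever and display. The ratchet knob's centre lies 115 mm from here along z when closed
- spindle_face (a point): centre of the spindle's measuring face, on the axis opposite the anvil face; it meets the anvil face when the micrometer is closed (0.5 to 1.4 mm away at the start)
- lock_tab (a point): centre of the thumb tab at the end of the spindle lock lever: dark steel, 16 mm long (its y, level), 5 x 6 mm across, standing 10 to 26 mm off the frame's middle plane, 22.5 mm from the pivot. At the start the lever stands about 60 deg above level, leaning away from the ratchet; pressed over and down to its stop it lies level, pointing to the stand's +x. Takes 1.5 N, stays as left
- lock_pivot (a point): fixed point on the lever's pivot axis (its y, level), opposite the middle of the tab's length, 39 mm along the axis from the anvil face; axes as anvil_face. The frame's round hub there reaches 8.5 mm from the measuring axis
- lock (a joint): lock lever angle, rad: 0 fully released, 1.05 fully locked against its stop; starts between 0 and 0.12. While it stands steep, pressing straight down on its end binds by friction: push it over sideways first, then down
- breaker: white circuit breaker lying on its side, 85 x 95 x 18 mm, loose; bystander
- box: white open installation box, 80 x 80 x 42 mm, loose; bystander
- lampholder: black lampholder standing, 48 mm in diameter, 50 mm high, loose; bystander
- screwdriver: screwdriver lying, 190 mm long, loose; bystander
- bar: copper bar offcut lying flat, 110 x 25 x 6 mm, loose; bystander
- multimeter: dark multimeter lying on its back, 165 x 80 x 50 mm, loose; bystander
- pliers: pliers lying, 165 mm long, loose; bystander
- helping_hand: helping-hand stand with a magnifier, 140 mm wide, 195 mm high, loose; bystander
There are look-alikes about, which are no part of the job. What is shaped like the stand but green is not meant.

How it is judged:
By the outcome, as a careful person would: the job done as asked, in the order asked, and still so for the second after the job is handed in, with the robot touching nothing.
It also fails if it takes over 72 s, if anything falls off the work surface, if the arm or the gripper's body presses on something with over 40 N, if the wrist force passes 120 N, or if a joint passes its speed limit or range.

ROBOT

A 6-joint arm with a two-finger parallel gripper is mounted at the origin on the work surface. World frame = base frame: x ahead of the robot, y to its left, z up, the work surface at z = 0. Lengths are in m, angles in rad, forces in N, time in s.
With the tool pointing down it reaches from about 0.325 to 0.925 m from the base axis. Payload 3.1 kg.
Tool frame: the origin (TCP) lies between the finger pads; the fingertips stand 14 mm ahead of it and the grasp point (between the pads) lies 5 mm behind it; z points along the fingers, y is the line along which they close (so a half turn about z gives the same grasp; the last joint's range is limited). The gripper opens to 85 mm and grips with 20 to 120 N. Pads are 22 mm wide; open, the fingers measure 114 mm over their backs; the gripper's body (76 mm by 85 mm) begins 54 mm behind the grasp point. The pads swing forward as they close: fully open they stand 13 mm farther back than shut.
Start: joints at [-1.254, 0.217, 1.613, -0, 1.311, -0.112], TCP at [0.26, -0.568, 0.219] pointing down, gripper open.
Joint ranges: [-2.75, 2.75], [-0.78, 2.1], [0.31, 2.55], [-1.13, 4.27], [0.13, 2.63], [-2.58, 2.58]. Speed limits (rad/s): [2.79, 2.79, 3.14, 3.14, 3.14, 3.14].

INTERFACE

Orientations are given as a 3x3 rotation matrix whose columns are the frame's x, y, z axes.
In Python, from workcell import monitor, cams, robot, finder gives the robot as it stands.
- The arm moves only by the tool play_rows, never from a script. Its argument "increments" is one flat list of numbers, 7 for each row, row after row: the shift along the world's x, y, z in cm, then the turn, a rotation vector about the world's x, y, z in degrees, then the closure in counts, from 0 (fully open) to 255 (shut). In form: [x, y, z, ax, ay, az, fingers, x, y, z, ax, ay, az, fingers, ...]. A call has exactly 8 rows; each row is the pose to reach, as a shift and turn from the pose commanded when the call began; what a row does not reach only later rows make up. A row lasts 1/10 s, in which the tool goes at most 50 mm and 8.59 degrees, less where a joint would pass 70% of its speed; a pose out of reach is approached as far as the arm can. A call with a gripper value outside its range is refused whole. The fingers move at their own pace and stop on an object; "squeeze" is the grip in N (left out, the last holds). Time passes only in rows, so rows that repeat a pose let the fingers close, or fill a call up. It gives the time, the measured TCP pose, the force, the opening and the grip force at its end, in the units of the state.
- monitor.read_state(): the state, without advancing time (a new reading comes with each control period).
- cams.camera(name): name is "scene" or "top"; returns the picture (420x560x3 uint8, red, green, blue); there is no depth.
- cams.camera_model(name): a dict with "fx", "fy", "cx", "cy" (pixels), "distortion" ([k1, k2, p1, p2, k3] as OpenCV has them; the pictures are not rectified), "R" (3x3) and "t" (3): a world point X has camera coordinates R X + t. Camera axes: x right, y down, z forward; pixel columns grow to the right and rows downward; lengths in m; the calibration is good to about 2 mm. A picture is of the moment at which its call begins. camera_model takes no time and is no camera call.
- robot.job_done(): hands the job in; it is judged then, once.
Trained networks look in the newest picture that a camera, given by its name, has taken for a name from the list of things; names that differ only in an ending like _2 or _b are one class to them, and where a whole thing is asked for, a point or a joint stands for the part that bears it (a point fixed in the world has none). Each returns a list of dicts, best first, with "p" (0 to 1); they miss things now and then, are a little off and sometimes report something else, mostly with a low value. They report only what shows in the picture. A call takes as long as a camera call. They do not tell look-alikes from the thing itself.
- finder.look_for(camera, thing): "centre" ([x, y, z] in m, in the coordinates of the camera as it stood for that picture, good to about 4 mm: the middle of the surface that is visible of it).
- finder.spot_point(camera, thing): "centre" ([x, y, z] in m, in the coordinates of the camera as it stood for that picture, good to about 4 mm: a listed point, or the origin of a listed thing).
The state is a dict: "time": time; "q": joint angles; "joint_vel": joint speeds; "tau": joint torques, N m; "position": TCP position; "eef_rot": TCP orientation; "wrist_force": force on the tool from outside, world axes, zero at the start; "ft_torque": the same for the moment, N m; "finger_gap": opening from 0.0 (shut) to 1.0 (fully open); "grasp_force": force on a finger pad.
Only numpy, scipy, OpenCV 4.12 (cv2) and the standard library are available. Lean on these libraries where they do the work, as an engineer would, in place of code of your own. Each camera call takes 0.05 s, during which the arm holds its last target. There are 200 camera calls.

## Working session

There is one attempt and no reset: what is moved stays moved. The work goes in short steps, Python scripts to look and compute and a tool call to move; the robot and the scene stay as the last step left them, time stands still between calls to the robot, and variables do not carry over. Pictures are saved under pics/ and viewed, at most 10 in all, crops included, and the job is handed in when it is done.

Besides the shell and the picture viewer there is one more tool, called after "Call:" in YAML: its name, and indented under it one key for each argument. play_rows: Moves the arm, as the interface text tells. Its arguments: {"type":"object","properties":{"increments":{"type":"array"},"squeeze":{"type":"number"}},"required":["increments"]}

```bash
mkdir -p pics; ls
cat > h.py <<'E'
import numpy as np, cv2
from workcell import monitor, cams, robot, finder
def w(cam,p):
    m=cams.camera_model(cam); return np.array(m["R"]).T@(np.array(p)-np.array(m["t"]))
def pix(cam,X):
    m=cams.camera_model(cam); K=np.array([[m["fx"],0,m["cx"]],[0,m["fy"],m["cy"]],[0,0,1]])
    return cv2.projectPoints(np.atleast_2d(X).astype(float),cv2.Rodrigues(np.array(m["R"]))[0],np.array(m["t"],float),K,np.array(m["distortion"]))[0][:,0]
def tri(pa,pb):
    P=[];n=[]
    for c,p in(("scene",pa),("top",pb)):
        m=cams.camera_model(c); K=np.array([[m["fx"],0,m["cx"]],[0,m["fy"],m["cy"]],[0,0,1]])
        P.append(np.c_[np.array(m["R"]),np.array(m["t"])]); n.append(cv2.undistortPoints(np.array([[p]],float),K,np.array(m["distortion"]))[0,0])
    X=cv2.triangulatePoints(P[0],P[1],n[0],n[1])[:,0]; return X[:3]/X[3]
def snap(c,name,box=None,s=1):
    im=cams.camera(c)
    if box: im=im[box[1]:box[3],box[0]:box[2]]
    im=cv2.resize(im,None,fx=s,fy=s,interpolation=cv2.INTER_CUBIC); cv2.imwrite(f"pics/{name}.png",im[...,::-1])
E
python3 - <<'E'
from h import *
np.set_printoptions(precision=4,suppress=True)
a=cams.camera("scene");b=cams.camera("top")
cv2.imwrite("pics/a.png",np.hstack([a,b])[...,::-1][:, :]) if 0 else None
cv2.imwrite("pics/s1.png",a[...,::-1]);cv2.imwrite("pics/t1.png",b[...,::-1])
for c in("scene","top"):
    m=cams.camera_model(c);print(c,m["fx"],"campos",-np.array(m["R"]).T@m["t"])
    for t in("stand","ratchet_grip","anvil_face","lock_tab","lock_pivot","spindle_face"):
        for d in finder.spot_point(c,t): 
            X=w(c,d["centre"]);print(c,t,round(d["p"],2),X,pix(c,X)[0].round())
print(monitor.read_state()["time"])
E
```

```text
pics
scene 542.0842291010073 campos [1.7401 0.6246 1.0887]
scene stand 0.7 [0.4053 0.0106 0.0042] [297. 211.]
scene stand 0.67 [0.6252 0.1225 0.0017] [299. 261.]
scene stand 0.56 [ 0.5889 -0.1771  0.003 ] [221. 225.]
scene ratchet_grip 0.69 [0.6163 0.1406 0.1359] [307. 225.]
scene ratchet_grip 0.5 [0.5685 0.1084 0.1957] [305. 197.]
scene ratchet_grip 0.46 [ 0.529  -0.1731  0.1975] [228. 166.]
scene ratchet_grip 0.35 [ 0.345  -0.0016  0.1971] [303. 152.]
scene anvil_face 0.77 [0.6457 0.1239 0.101 ] [297. 239.]
scene anvil_face 0.7 [ 0.605  -0.1753  0.1059] [217. 202.]
scene anvil_face 0.68 [0.4152 0.0128 0.1065] [297. 187.]
scene lock_tab 0.41 [0.3649 0.42   0.0044] [421. 240.]
scene lock_pivot 0.58 [0.6163 0.1422 0.1348] [308. 226.]
scene lock_pivot 0.51 [ 0.5796 -0.158   0.137 ] [225. 191.]
scene spindle_face 0.47 [0.6432 0.1264 0.1064] [299. 237.]
top 469.95143258611824 campos [ 0.2555 -0.0039  1.4912]
top stand 0.81 [0.4117 0.0142 0.0002] [278. 262.]
top stand 0.75 [ 0.5911 -0.178  -0.0064] [336. 207.]
top stand 0.72 [ 0.6262  0.1232 -0.0042] [244. 197.]
top ratchet_grip 0.46 [0.5717 0.1097 0.192 ] [243. 199.]
top ratchet_grip 0.43 [ 0.3479 -0.0006  0.1929] [282. 278.]
top ratchet_grip 0.4 [ 0.5589 -0.0232  0.003 ] [289. 216.]
top anvil_face 0.76 [ 0.6104 -0.1768  0.1015] [339. 193.]
top anvil_face 0.75 [0.4221 0.0149 0.1069] [277. 255.]
top anvil_face 0.46 [0.6436 0.1275 0.1031] [239. 183.]
top lock_tab 0.5 [0.6269 0.1425 0.1508] [233. 184.]
top lock_tab 0.37 [ 0.5956 -0.1582  0.1522] [335. 193.]
top lock_pivot 0.68 [ 0.586  -0.158   0.1323] [334. 198.]
top lock_pivot 0.65 [0.6185 0.1398 0.1291] [234. 189.]
top lock_pivot 0.5 [0.4002 0.0254 0.1359] [273. 261.]
top spindle_face 0.59 [0.6422 0.1306 0.1073] [238. 183.]
top spindle_face 0.44 [ 0.6041 -0.176   0.1018] [339. 195.]
top spindle_face 0.43 [0.4214 0.0132 0.1033] [277. 255.]
0.7
```

View pics/s1.png

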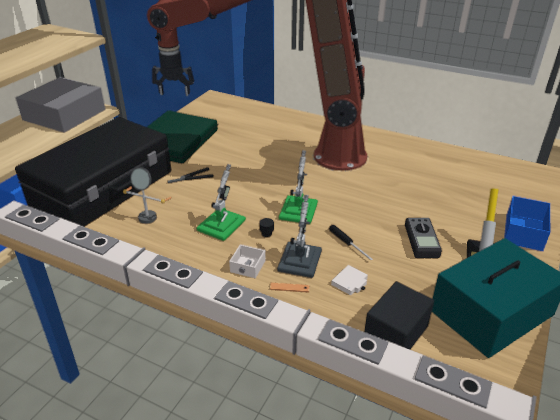

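View pics/t1.png

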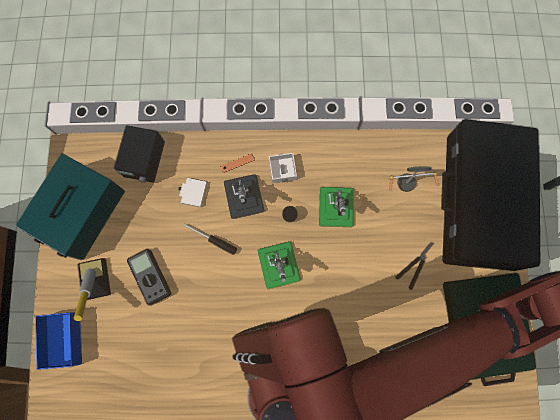

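Run:
```python
from h import *
a=cams.camera("scene")[175:285,250:350];b=cams.camera("top")[160:230,210:310]
f=lambda i:cv2.resize(i,(400,int(400*i.shape[0]/i.shape[1])),interpolation=cv2.INTER_CUBIC)
a,b=f(a),f(b);h=max(len(a),len(b));o=np.zeros((h,800,3),np.uint8);o[:len(a),:400]=a;o[:len(b),400:]=b
cv2.imwrite("pics/c1.png",o[...,::-1])
R=[]
for i in range(4):
  for c in("scene","top"):
    cams.camera(c)
    for t in("stand","ratchet_grip","anvil_face","lock_tab","lock_pivot","spindle_face","lampholder","box","screwdriver"):
        for d in (finder.spot_point(c,t)):
            X=w(c,d["centre"])
            if np.linalg.norm(X[:2]-[.61,.12])<.12 or t in("lampholder","box","screwdriver"): R.append((t,c,d["p"],*X))
for t in sorted({(r[0],r[1]) for r in R}):
    A=np.array([r[2:] for r in R if r[:2]==t]);print(t);print(A.round(4))
print(monitor.read_state()["time"])
```

```text
('anvil_face', 'scene')
[[0.59   0.6437 0.1218 0.1039]
 [0.66   0.6447 0.1243 0.1037]
 [0.82   0.6451 0.123  0.1006]
 [0.71   0.6436 0.1256 0.1034]]
('anvil_face', 'top')
[[0.44   0.647  0.1273 0.105 ]
 [0.64   0.6457 0.1265 0.1069]
 [0.46   0.6442 0.1264 0.1064]
 [0.64   0.6471 0.1231 0.1068]
 [0.25   0.5742 0.1116 0.1922]]
('box', 'scene')
[[ 0.67    0.7202 -0.0066  0.0036]
 [ 0.58    0.7184 -0.0044  0.0038]
 [ 0.57    0.7168 -0.003   0.0039]
 [ 0.37    0.5604 -0.0216 -0.0023]
 [ 0.72    0.7183 -0.0049  0.0031]]
('box', 'top')
[[ 6.300e-01  7.199e-01 -6.700e-03  3.900e-03]
 [ 5.900e-01  7.201e-01 -5.300e-03 -4.000e-04]
 [ 9.100e-01  7.211e-01 -4.800e-03  3.400e-03]
 [ 9.400e-01  7.206e-01 -5.800e-03  1.100e-03]]
('lampholder', 'scene')
[[ 8.200e-01  5.617e-01 -2.450e-02  6.000e-04]
 [ 7.800e-01  5.597e-01 -2.160e-02 -2.400e-03]
 [ 2.200e-01  6.273e-01  1.226e-01  3.000e-04]
 [ 5.500e-01  5.626e-01 -2.450e-02 -1.400e-03]
 [ 4.900e-01  6.434e-01  1.224e-01  1.035e-01]
 [ 7.600e-01  5.620e-01 -2.250e-02 -1.800e-03]]
('lampholder', 'top')
[[ 5.400e-01  5.604e-01 -2.290e-02  3.200e-03]

[... 1437 characters left out ...]
    0.6662 -0.4149  0.003 ]
 [ 0.8     0.491   0.2295 -0.0056]]
('spindle_face', 'scene')
[[0.68   0.6443 0.1293 0.1068]
 [0.49   0.644  0.1251 0.1059]
 [0.5    0.6441 0.1284 0.1047]
 [0.58   0.643  0.1226 0.1015]
 [0.43   0.6463 0.1261 0.1048]]
('spindle_face', 'top')
[[0.49   0.6465 0.1237 0.1085]
 [0.21   0.6472 0.1287 0.1046]
 [0.49   0.6437 0.1249 0.108 ]
 [0.43   0.6424 0.1266 0.1087]]
('stand', 'scene')
[[0.62   0.6281 0.1234 0.0026]
 [0.59   0.624  0.1244 0.0027]
 [0.82   0.6257 0.1206 0.0013]
 [0.65   0.6268 0.1215 0.0015]]
('stand', 'top')
[[ 0.92    0.6235  0.1199 -0.0056]
 [ 0.63    0.6245  0.1242 -0.004 ]
 [ 0.56    0.6266  0.1234 -0.0028]
 [ 0.8     0.6278  0.1201 -0.0072]]
4.8
```

View pics/c1.png

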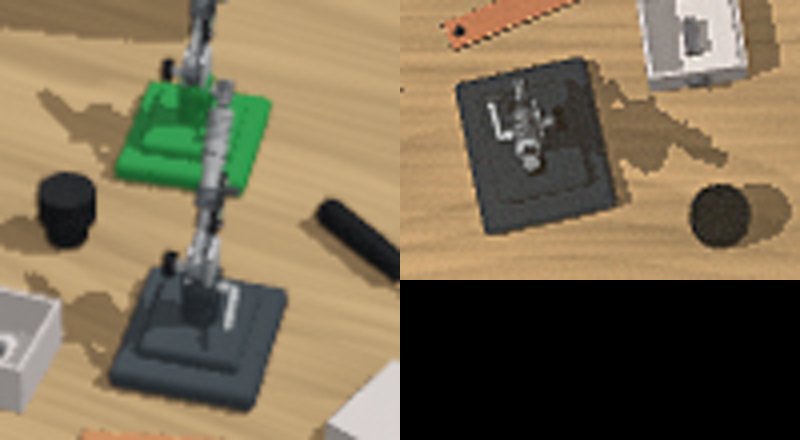

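The candidates are the dark stand at scene (299,258) / top (244,197), the green one at scene (221,222) / top (336,207), and the green one at scene (299,207) / top (278,262). The crop shows the first is dark grey, so I choose it. Its lock lever and knob are visible, and the nearest neighbours are the lampholder and the box.

```bash
cat > fit.py <<'E'
from h import *
from scipy.optimize import least_squares
def geo(p):
    A=np.array(p[:3]);c,s=np.cos(p[3]),np.sin(p[3]);t=np.radians(40)
    X=np.array([c,s,0]);Y=np.array([-s,c,0]);u=-np.sin(t)*X+np.cos(t)*np.array([0,0,1])
    return A,X,Y,u
def pts(p):
    A,X,Y,u=geo(p);return dict(anvil_face=A,spindle_face=A+.001*u,ratchet_grip=A+.116*u,lock_pivot=A+.039*u+.018*Y,
      lock_tab=A+.039*u+.018*Y+.0225*(np.cos(1.0)*X+np.sin(1.0)*np.array([0,0,1])))
E
cat > run.py <<'E'
from fit import *
np.set_printoptions(precision=4,suppress=True)
guess=pts([.645,.125,.1045,.2]);O=[]
for i in range(3):
  for c in("scene","top"):
    cams.camera(c)
    for t in guess:
        for d in finder.spot_point(c,t):
            X=w(c,d["centre"])
            if np.linalg.norm(X-guess[t])<.012: O.append((c,t,pix(c,X)[0]))
def res(p):
    P=pts(p);return np.r_[np.concatenate([pix(c,P[t])[0]-x for c,t,x in O]),(P["ratchet_grip"][2]-.1942)/.001]
f=least_squares(res,[.645,.125,.1045,.2],loss="soft_l1");print(len(O),f.x,"yaw",np.degrees(f.x[3]))
for k,v in pts(f.x).items(): print(k,v)
for c in("scene","top"):
  for t in guess:
    e=[x-pix(c,pts(f.x)[t])[0] for a,b,x in O if a==c and b==t]
    if e: print(c,t,len(e),np.mean(e,0))
s=monitor.read_state();print(s);np.save("p.npy",f.x)
E
python3 run.py
```

```text
26 [0.6446 0.1257 0.1048 0.2016] yaw 11.550891237444585
anvil_face [0.6446 0.1257 0.1048]
spindle_face [0.644  0.1255 0.1056]
ratchet_grip [0.5715 0.1107 0.1937]
lock_pivot [0.6164 0.1383 0.1347]
lock_tab [0.6283 0.1407 0.1536]
scene anvil_face 3 [-1.0315  0.4245]
scene spindle_face 3 [-0.1077  0.7381]
scene ratchet_grip 3 [ 0.0249 -1.245 ]
scene lock_pivot 3 [0.7632 0.2694]
top anvil_face 3 [-0.1476 -0.0764]
top spindle_face 3 [-0.2324 -0.2486]
top ratchet_grip 2 [-0.3225  0.1194]
top lock_pivot 3 [0.5535 0.1022]
top lock_tab 3 [-0.2558  0.8103]
{'time': 6.6, 'q': array([-1.2542,  0.2169,  1.6134,  0.    ,  1.3113, -0.1122]), 'joint_vel': array([ 0.0017, -0.0001,  0.0008, -0.0009,  0.0002, -0.0009]), 'tau': array([  0.0007, -39.6876, -30.4242,  -0.0001,   0.0008,   0.    ]), 'position': array([ 0.2599, -0.5684,  0.2193]), 'eef_rot': array([[ 0.9095,  0.4158,  0.    ],
       [ 0.4158, -0.9095, -0.    ],
       [ 0.    ,  0.    , -1.    ]]), 'wrist_force': array([-0.9149,  0.5235, -0.1402]), 'ft_torque': array([-0.0411,  0.0473,  0.0296]), 'grasp_force': 0.0, 'finger_gap': 1.0032741099787499}
```

```bash
cat > plan.py <<'E'
from fit import *
from scipy.spatial.transform import Rotation as Ro
np.set_printoptions(precision=3,suppress=True)
p=np.load("p.npy");A,X,Y,u=geo(p);K=A+.116*u
R0=np.c_[Y,np.cross(-u,Y),-u]
s=monitor.read_state();R=np.array(s["eef_rot"]);T=np.array(s["position"])
def go(Tt,Rt):
    print("shift cm",(Tt-T)*100,"rotvec deg",np.degrees((Ro.from_matrix(Rt)*Ro.from_matrix(R).inv()).as_rotvec()))
E
python3 - <<'E'
from plan import *
print("u",u,"K",K); go(K+.10*u,R0); print("spin -68.7deg:",-68.7*-u)
E
```

```text
u [-0.63  -0.129  0.766] K [0.572 0.111 0.194]
shift cm [24.865 66.628  5.099] rotvec deg [-19.509 -38.386  73.635]
spin -68.7deg: [-43.265  -8.842  52.627]
```

Call:
play_rows:
  increments: [1,3,3,-1.2,-2.4,4.6,60,2,6,6,-2.4,-4.8,9.2,120,3.5,10,8,-3.7,-7.2,13.8,135,5,14.3,9.5,-4.9,-9.6,18.4,135,6.6,18.8,10,-6.1,-12,23,135,8.2,23.3,10,-7.3,-14.4,27.6,135,9.8,27.8,10,-8.5,-16.8,32.2,135,11.4,32.3,10,-9.75,-19.2,36.8,135]
  squeeze: 50

```text
time: 7.4
position: [0.3741, -0.2437, 0.3197]
eef_rot: [[0.447, 0.819, 0.36], [0.886, -0.461, -0.053], [0.123, 0.342, -0.932]]
wrist_force: [0.5, 0.9, 0.0]
finger_gap: 0.465
grasp_force: 0.0
```

Call:
play_rows:
  increments: [1.7,4.3,-0.6,-1.2,-2.4,4.6,135,3.4,8.6,-1.2,-2.4,-4.8,9.2,135,5.1,12.9,-1.8,-3.7,-7.2,13.8,135,6.8,17.2,-2.4,-4.9,-9.6,18.4,135,8.5,21.5,-3,-6.1,-12,23,135,10.1,25.8,-3.7,-7.3,-14.4,27.6,135,11.8,30,-4.3,-8.5,-16.8,32.2,135,13.5,34.3,-4.9,-9.75,-19.2,36.8,135]

```text
time: 8.2
position: [0.5091, 0.0997, 0.2708]
eef_rot: [[-0.204, 0.748, 0.632], [0.979, 0.156, 0.13], [-0.001, 0.645, -0.764]]
wrist_force: [0.7, 0.1, -0.2]
finger_gap: 0.474
grasp_force: 0.0
```

Run:
```python
from plan import *
print(s["q"],s["time"],s["finger_gap"],s["wrist_force"],s["ft_torque"]); go(K+.10*u,R0);go(K+.04*u,R0)
```

```text
[-0.038 -0.521  2.301  0.245  0.689 -0.378] 8.2 0.47385035229305755 [ 0.712  0.109 -0.166] [-0.022  0.258 -0.066]
shift cm [-0.052 -0.183 -0.055] rotvec deg [ 0.035  0.213 -0.197]
shift cm [ 3.726  0.589 -4.651] rotvec deg [ 0.035  0.213 -0.197]
```

Call:
play_rows:
  increments: [0.4,0,-0.5,-4.7,-1,5.7,135,0.9,0.1,-1.1,-9.5,-1.9,11.5,135,1.4,0.2,-1.7,-14.2,-2.9,17.2,135,1.9,0.3,-2.3,-18.9,-3.9,23,135,2.4,0.4,-2.9,-23.6,-4.8,28.7,135,2.9,0.5,-3.5,-28.4,-5.8,34.5,135,3.3,0.55,-4.1,-33.1,-6.8,40.2,135,3.7,0.6,-4.65,-37.8,-7.7,46,135]

```text
time: 9.0
position: [0.5458, 0.1037, 0.2235]
eef_rot: [[-0.752, 0.198, 0.629], [0.352, 0.927, 0.129], [-0.558, 0.318, -0.767]]
wrist_force: [-1.3, 0.2, -1.2]
finger_gap: 0.466
grasp_force: 0.0
```

Run:
```python
from plan import *
print(s["q"],s["time"],s["finger_gap"],s["wrist_force"],s["ft_torque"]); go(K+.04*u,R@Ro.from_rotvec([0,0,np.radians(-60)]).as_matrix())
Rr=Ro.from_matrix(R0.T@R);print(np.degrees(Rr.as_rotvec()))
a=cams.camera("scene")[100:250,230:390];b=cams.camera("top")[140:260,190:318]
f=lambda i:cv2.resize(i,(400,int(400*i.shape[0]/i.shape[1])),interpolation=cv2.INTER_CUBIC)
a,b=f(a),f(b);h=max(len(a),len(b));o=np.zeros((h,800,3),np.uint8);o[:len(a),:400]=a;o[:len(b),400:]=b
cv2.imwrite("pics/c2.png",o[...,::-1])
```

```text
[-0.021 -0.346  2.28   0.28   0.539 -1.466] 9.0 0.46578363302696585 [-1.276  0.216 -1.152] [-0.033  0.268 -0.006]
shift cm [0.05  0.192 0.08 ] rotvec deg [-37.75   -7.735  45.99 ]
[  0.028   0.038 -60.318]
```

View pics/c2.png

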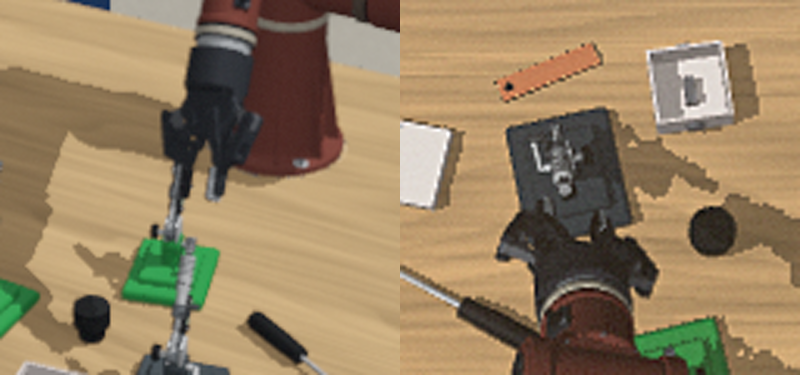

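Call:
play_rows:
  increments: [0,0,0,-4.7,-1,5.7,135,0,0,0,-9.5,-1.9,11.5,135,0,0,0,-14.2,-2.9,17.2,135,0,0,0,-18.9,-3.9,23,135,0,0,0,-23.6,-4.8,28.7,135,0,0,0,-28.4,-5.8,34.5,135,0,0,0,-34,-7,41.4,135,0,0,0,-34,-7,41.4,135]

```text
time: 9.9
position: [0.5459, 0.1036, 0.2243]
eef_rot: [[-0.604, -0.487, 0.63], [-0.537, 0.834, 0.129], [-0.588, -0.26, -0.765]]
wrist_force: [0.0, -0.3, 1.4]
finger_gap: 0.471
grasp_force: 0.0
```

Run:
```python
from plan import *
cams.camera("top");s=monitor.read_state();T=np.array(s["position"]);R=np.array(s["eef_rot"])
print(s["q"],s["time"],s["joint_vel"],s["wrist_force"],s["ft_torque"]); a=(Ro.from_matrix(R0.T@R)).as_rotvec();print(np.degrees(a))
for d in(.04,.005): print(d);print((K+d*u-T)*100, (Ro.from_matrix(R0@Ro.from_rotvec([0,0,a[2]]).as_matrix()@R.T)).as_rotvec(True))
```

```text
[-0.021 -0.347  2.281  0.281  0.539 -2.401] 9.95 [-0.     0.003  0.002  0.     0.     0.02 ] [-0.468 -0.51  -0.971] [-0.057  0.297  0.03 ]
[  -0.049   -0.035 -113.784]
0.04
[0.045 0.201 0.003] [-0.023  0.044 -0.012]
0.005
[ 2.249  0.651 -2.678] [-0.023  0.044 -0.012]
```

Call:
play_rows:
  increments: [0.05,0.2,0,0,0,0,135,0.05,0.2,0,0,0,0,135,0.6,0.3,-0.7,0,0,0,135,1.1,0.4,-1.35,0,0,0,135,1.7,0.55,-2,0,0,0,135,2.25,0.65,-2.68,0,0,0,135,2.25,0.65,-2.68,0,0,0,150,2.25,0.65,-2.68,0,0,0,170]

```text
time: 10.75
position: [0.5683, 0.1101, 0.1962]
eef_rot: [[-0.605, -0.489, 0.629], [-0.539, 0.832, 0.129], [-0.587, -0.261, -0.767]]
wrist_force: [0.1, 0.3, -0.7]
finger_gap: 0.332
grasp_force: 0.0
```

Run:
```python
from plan import *
print(s["q"],s["time"],s["wrist_force"],s["ft_torque"]); print((K+.005*u-T)*100)
a=cams.camera("scene")[130:250,240:370];b=cams.camera("top")[150:240,200:296]
f=lambda i:cv2.resize(i,(400,int(400*i.shape[0]/i.shape[1])),interpolation=cv2.INTER_CUBIC)
a,b=f(a),f(b);h=max(len(a),len(b));o=np.zeros((h,800,3),np.uint8);o[:len(a),:400]=a;o[:len(b),400:]=b
cv2.imwrite("pics/c3.png",o[...,::-1])
```

```text
[-0.002 -0.237  2.257  0.303  0.453 -2.421] 10.75 [ 0.123  0.334 -0.673] [-0.093  0.282  0.038]
[ 0.013 -0.004  0.137]
```

View pics/c3.png

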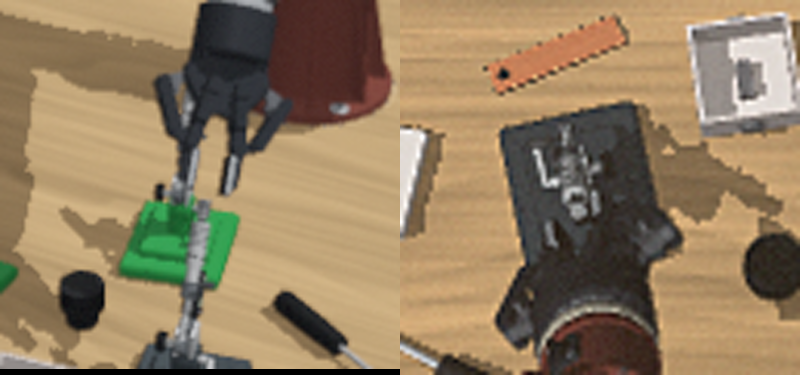

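Run:
```python
from plan import *
y=R[:,1];z=R[:,2];g=.5*.332*.085
P={"K":K,"Ktop":K+.009*u,"TCP":T,"tip+":T+.014*z+y*g*2*.5*2,"tip-":T+.014*z-y*g*2,"tipmid":T+.014*z}
for k,v in P.items():
    a=pix("scene",v)[0];b=pix("top",v)[0]
    print(k,a,"crop",((a-[240,130])/.325).round(),"top",((b-[200,150])/.24+[400,0]).round())
```

```text
K [305.187 197.987] crop [201. 209.] top [576. 205.]
Ktop [305.735 194.909] crop [202. 200.] top [577. 210.]
TCP [305.474 196.425] crop [201. 204.] top [576. 208.]
tip+ [313.972 203.031] crop [228. 225.] top [542. 221.]
tip- [295.213 199.386] crop [170. 213.] top [609. 176.]
tipmid [304.624 201.215] crop [199. 219.] top [575. 199.]
```

Run:
```python
from plan import *
a=cams.camera("scene")[155:225,275:345];b=cams.camera("top")[170:225,215:270]
f=lambda i:cv2.resize(i,(400,400),interpolation=cv2.INTER_LANCZOS4)
a,b=f(a),f(b)
for n,im,o,sc in(("scene",a,[275,155],400/70),("top",b,[215,170],400/55)):
  for X,c in((K,(255,0,0)),(K-.013*u,(255,255,0)),(T+.014*R[:,2]+R[:,1]*.014,(0,255,0)),(T+.014*R[:,2]-R[:,1]*.014,(0,0,255))):
    q=((pix(n,X)[0]+.5-o)*sc).astype(int);cv2.circle(im,tuple(map(int,q)),4,c,1)
cv2.imwrite("pics/c4.png",np.hstack([a,b])[...,::-1])
```

```text
(no output)
```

View pics/c4.png

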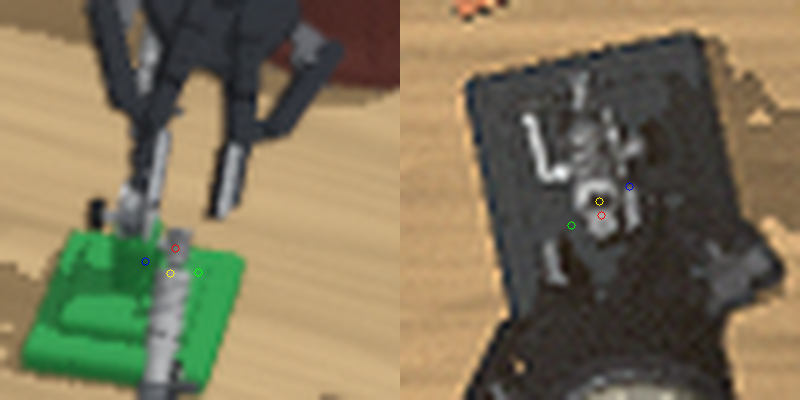

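Run:
```python
from plan import *
for n,a,b in(("green",(313.5,193),(235.4,203.4)),("blue",(301.3,197),(246.5,196.8))):
    X=tri(a,b);print(n,X,"tool frame mm",R.T@(X-T)*1000, "reproj",pix("scene",X)[0],pix("top",X)[0])
X=tri((275+178/5.71,155+230/5.71),(215+201/7.27,170+232/7.27));print("knob top",X,K+.009*u,"tool",R.T@(X-T)*1000,"K tool",R.T@(K-T)*1000)
print(s["finger_gap"])
```

```text
green [0.556 0.129 0.207] tool frame mm [ -8.302  19.153 -13.083] reproj [313.376 192.994] [235.284 203.449]
blue [0.577 0.099 0.197] tool frame mm [  1.061 -12.809   4.302] reproj [300.853 196.971] [246.086 196.982]
knob top [0.562 0.109 0.197] [0.566 0.11  0.201] tool [ 4.315  2.366 -3.668] K tool [0.05  0.06  4.854]
0.3321071809864371
```

Call:
play_rows:
  increments: [0,0,0,0,0,0,190,0,0,0,0,0,0,205,0,0,0,0,0,0,215,0,0,0,0,0,0,225,0,0,0,0,0,0,235,0,0,0,0,0,0,245,0,0,0,0,0,0,245,0,0,0,0,0,0,245]
  squeeze: 25

```text
time: 11.75
position: [0.5684, 0.1101, 0.197]
eef_rot: [[-0.604, -0.489, 0.63], [-0.539, 0.832, 0.129], [-0.587, -0.261, -0.766]]
wrist_force: [0.3, -0.6, 0.9]
finger_gap: 0.037
grasp_force: 0.0
```

Run:
```python
from plan import *
print(s["time"],s["finger_gap"]*85,s["grasp_force"],s["wrist_force"],s["ft_torque"],"tool F",R.T@s["wrist_force"],"tool M",R.T@s["ft_torque"])
a=cams.camera("scene")[155:225,275:345];b=cams.camera("top")[170:225,215:270]
f=lambda i:cv2.resize(i,(400,400),interpolation=cv2.INTER_LANCZOS4)
a,b=f(a),f(b)
for n,im,o,sc in(("scene",a,[275,155],400/70),("top",b,[215,170],400/55)):
  for X,c in((K,(255,0,0)),(K-.013*u,(255,255,0))):
    q=((pix(n,X)[0]+.5-o)*sc).astype(int);cv2.circle(im,tuple(map(int,q)),4,c,1)
cv2.imwrite("pics/c5.png",np.hstack([a,b])[...,::-1])
```

```text
11.75 3.1674009533185514 0.0 [ 0.268 -0.566  0.926] [-0.011  0.299  0.023] tool F [-0.4   -0.844 -0.613] tool M [-0.168  0.248  0.014]
```

View pics/c5.png

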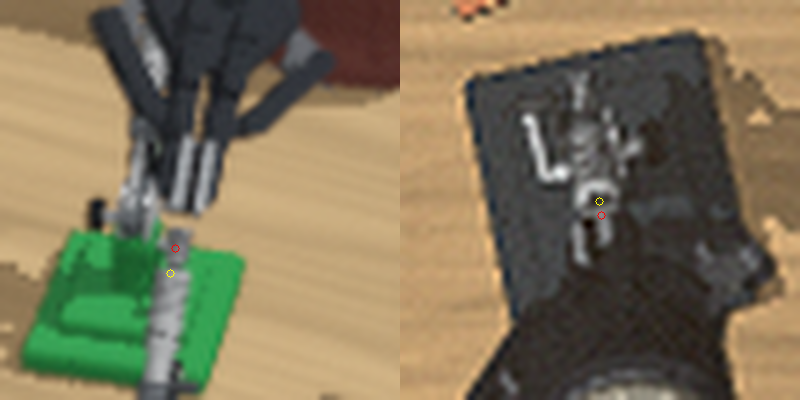

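Run:
```python
from plan import *
J=np.vstack([np.array([(pix(c,T+.001*e)[0]-pix(c,T-.001*e)[0])/.002 for e in np.eye(3)]).T for c in("scene","top")])
d=np.array([-1.2,3.2,1.5,1.2]);x,r,_,_=np.linalg.lstsq(J,d,rcond=None)
print("knobtop-tip world mm",x*1000,"tool",R.T@x*1000,"along u,X,Y",x@u*1e3,x@X*1e3,x@Y*1e3,"res",J@x-d)
tip=tri((307.7,192.1),(241.1,200.1));print("tip",tip,"state tip",T+.014*R[:,2],"diff",(tip-T-.014*R[:,2])*1e3)
rs=[pix(c,tip)[0] for c in("scene","top")];print(rs)
for t in ("ratchet_grip","anvil_face"):
  for c in("scene","top"):
    cams.camera(c)
    for dd in finder.spot_point(c,t):
        print(t,c,dd["p"],w(c,dd["centre"]))
for c in("scene","top"):
  for dd in finder.look_for(c,"stand"): print("look stand",c,dd["p"],w(c,dd["centre"]))
```

```text
knobtop-tip world mm [ -0.436  -3.342 -12.571] tool [9.447 0.718 8.923] along u,X,Y -8.925277371955001 -1.0959694233380193 -3.18661612663522 res [ 0.065  0.004  0.059 -0.026]
tip [0.564 0.113 0.211] state tip [0.577 0.112 0.186] diff [-13.039   1.413  24.354]
[array([307.291, 192.077]), array([240.717, 200.265])]
ratchet_grip scene 0.54 [0.569 0.108 0.194]
ratchet_grip scene 0.37 [ 0.531 -0.177  0.196]
ratchet_grip top 0.49 [ 0.531 -0.172  0.193]
ratchet_grip top 0.47 [ 0.351 -0.     0.193]
ratchet_grip top 0.39 [0.643 0.127 0.107]
anvil_face scene 0.75 [ 0.601 -0.176  0.103]
anvil_face scene 0.65 [0.419 0.01  0.108]
anvil_face scene 0.56 [0.645 0.122 0.102]
anvil_face scene 0.37 [0.569 0.109 0.194]
anvil_face top 0.71 [ 0.611 -0.177  0.104]
anvil_face top 0.58 [0.648 0.129 0.104]
look stand scene 0.67 [0.638 0.127 0.026]
look stand scene 0.67 [ 0.6   -0.165  0.036]
look stand scene 0.62 [0.419 0.011 0.027]
look stand top 0.97 [ 0.578 -0.173  0.015]
look stand top 0.86 [0.629 0.122 0.022]
look stand top 0.79 [ 0.402 -0.013  0.016]
```

Run:
```python
from plan import *
for dz in(-.014,0,.013,.027): 
  P=np.array([.26,-.568,.219+dz]);yy=np.array([.4158,-.9095,0])*.05
  print(dz,pix("scene",[P,P+yy,P-yy]).round(1).tolist(),pix("top",[P,P+yy,P-yy]).round(1).tolist())
im=cv2.imread("pics/s1.png")[40:120,130:230];cv2.imwrite("pics/c6.png",cv2.resize(im,None,fx=6,fy=6,interpolation=cv2.INTER_CUBIC))
```

```text
-0.014 [[175.5, 104.3], [162.1, 103.9], [188.9, 104.7]] [[489.1, 305.8], [504.2, 297.7], [473.7, 314.0]]
0 [[175.1, 100.8], [161.7, 100.4], [188.5, 101.2]] [[491.3, 305.7], [506.5, 297.5], [475.8, 314.0]]
0.013 [[174.7, 97.5], [161.2, 97.1], [188.2, 97.9]] [[493.3, 305.6], [508.7, 297.4], [477.7, 314.0]]
0.027 [[174.3, 94.0], [160.7, 93.6], [187.8, 94.3]] [[495.6, 305.6], [511.1, 297.2], [479.8, 314.0]]
```

View pics/c6.png

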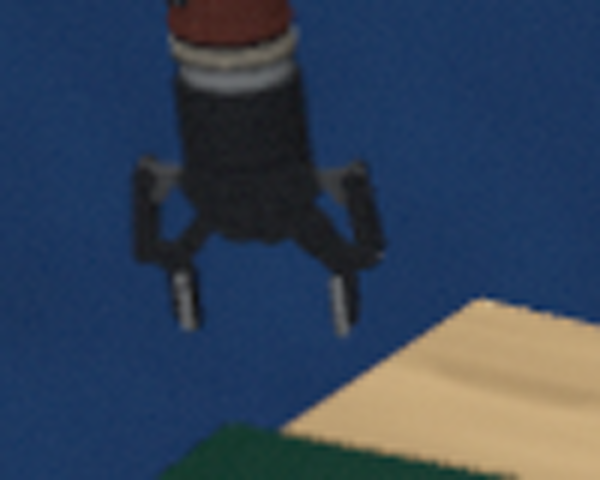

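Pictures show the shut fingertips (scene crop (187,212)) sitting a few mm above the knob's end, so the fingertips are about 25 mm further back than I assumed. I will open, advance 20 mm along the axis, and close gently, using the opening to tell knob (12 mm) from thimble (17.6 mm).

Call:
play_rows:
  increments: [0,0,0,0,0,0,150,0,0,0,0,0,0,150,0,0,0,0,0,0,150,0,0,0,0,0,0,150,0.3,0.07,-0.4,0,0,0,150,0.6,0.13,-0.77,0,0,0,150,0.95,0.2,-1.15,0,0,0,150,1.26,0.26,-1.53,0,0,0,150]
  squeeze: 20

```text
time: 13.15
position: [0.5812, 0.1128, 0.1811]
eef_rot: [[-0.604, -0.489, 0.629], [-0.539, 0.832, 0.129], [-0.587, -0.261, -0.766]]
wrist_force: [0.5, -0.4, -0.4]
finger_gap: 0.408
grasp_force: 0.0
```

Call:
play_rows:
  increments: [0,0,0,0,0,0,180,0,0,0,0,0,0,195,0,0,0,0,0,0,205,0,0,0,0,0,0,215,0,0,0,0,0,0,225,0,0,0,0,0,0,235,0,0,0,0,0,0,245,0,0,0,0,0,0,245]

```text
time: 13.95
position: [0.5809, 0.1128, 0.1818]
eef_rot: [[-0.604, -0.489, 0.63], [-0.539, 0.832, 0.129], [-0.587, -0.261, -0.766]]
wrist_force: [-2.2, 1.0, 0.9]
finger_gap: 0.128
grasp_force: 19.6
```

```bash
cat > st.py <<'E'
from plan import *
a=Ro.from_matrix(R0.T@R).as_rotvec(True)
print("t",s["time"],"gap mm",s["finger_gap"]*85,"grip",s["grasp_force"],"F tool",R.T@s["wrist_force"],"M tool",R.T@s["ft_torque"],"q",s["q"])
d=T-K;V=np.cross(Y,-u);print("T-K: u,V,Y mm",d@u*1e3,d@V*1e3,d@Y*1e3,"spin",a,"V",V)
E
python3 st.py
```

```text
t 13.95 gap mm 10.876005295118077 grip 19.60189014673233 F tool [ 0.289  1.711 -1.932] M tool [-0.421  0.27   0.005] q [ 0.005 -0.178  2.241  0.323  0.409 -2.44 ]
T-K: u,V,Y mm -15.293175138136904 0.34946211916090947 0.1876514086836421 spin [  -0.043    0.021 -114.028] V [-0.751 -0.153 -0.643]
```

Call:
play_rows:
  increments: [0,0,0,0,0,0,255,0,0,0,2.5,0.5,-3.1,255,0,0,0,7.6,1.5,-9.2,255,0,0,-0.01,12.6,2.6,-15.3,255,0.01,0,-0.01,17.6,3.6,-21.4,255,0.01,0,-0.02,22.7,4.6,-27.6,255,0.02,0,-0.02,27.7,5.7,-33.7,255,0.02,0,-0.02,31.5,6.5,-38.3,255]
  squeeze: 55

```text
time: 14.75
position: [0.5812, 0.1127, 0.1817]
eef_rot: [[-0.762, 0.152, 0.629], [0.296, 0.946, 0.13], [-0.576, 0.285, -0.766]]
wrist_force: [-3.6, 0.9, 2.2]
finger_gap: 0.102
grasp_force: 53.7
```

```bash
python3 st.py
```

```text
t 14.75 gap mm 8.699942038259525 grip 53.68975818157196 F tool [ 1.722  0.943 -3.874] M tool [ 0.083  0.546 -0.006] q [ 0.004 -0.178  2.24   0.324  0.41  -1.563]
T-K: u,V,Y mm -15.52140394097227 0.19991745530110755 0.009016282776804939 spin [ -0.011   0.06  -63.749] V [-0.751 -0.153 -0.643]
```

Run:
```python
from plan import *
a=cams.camera("scene")[165:215,280:330];b=cams.camera("top")[175:220,220:265]
f=lambda i:cv2.resize(i,(400,400),interpolation=cv2.INTER_LANCZOS4)
a,b=f(a),f(b)
for n,im,o,sc in(("scene",a,[280,165],400/50),("top",b,[220,175],400/45)):
  for X,c in((K,(255,0,0)),(K-.013*u,(255,255,0))):
    q=((pix(n,X)[0]+.5-o)*sc).astype(int);cv2.circle(im,tuple(map(int,q)),4,c,1)
cv2.imwrite("pics/c7.png",np.hstack([a,b])[...,::-1])
```

```text
(no output)
```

View pics/c7.png

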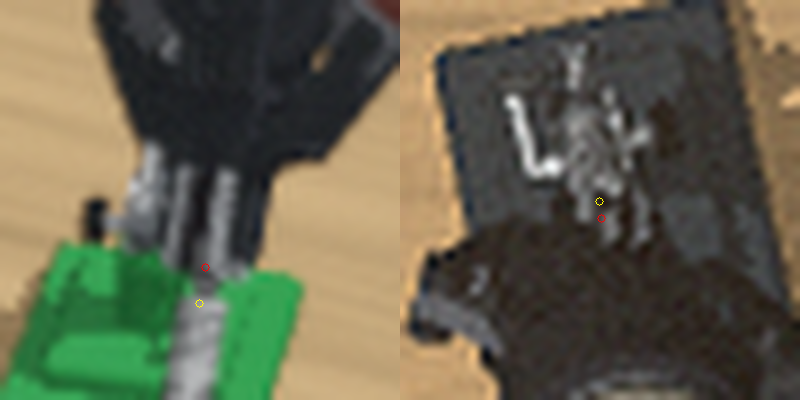

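Call:
play_rows:
  increments: [0,0,0,0,0,0,190,0,0,0,0,0,0,190,0.1,0.02,-0.15,0,0,0,190,0.25,0.05,-0.3,0,0,0,190,0.38,0.08,-0.46,0,0,0,190,0.38,0.08,-0.46,0,0,0,255,0.38,0.08,-0.46,0,0,0,255,0.38,0.08,-0.46,0,0,0,255]
  squeeze: 55

```text
time: 15.65
position: [0.5849, 0.1136, 0.1767]
eef_rot: [[-0.763, 0.148, 0.629], [0.291, 0.948, 0.13], [-0.577, 0.282, -0.766]]
wrist_force: [2.4, 0.8, -1.9]
finger_gap: 0.113
grasp_force: 53.5
```

```bash
python3 st.py
```

```text
t 15.65 gap mm 9.569703133923456 grip 53.53462636470795 F tool [-0.455  0.596  3.081] M tool [-0.025  0.285 -0.022] q [ 0.007 -0.159  2.235  0.331  0.397 -1.574]
T-K: u,V,Y mm -21.810622422463194 0.4475183572025896 0.16267474158103293 spin [ -0.003   0.075 -64.017] V [-0.751 -0.153 -0.643]
```

Call:
play_rows:
  increments: [0,0,0,3.8,0.8,-4.6,255,0,0,0,7.6,1.5,-9.2,255,0,0,-0.01,11.3,2.3,-13.8,255,0.01,0,-0.01,15.1,3.1,-18.4,255,0.01,0,-0.01,18.9,3.9,-23,255,0.01,0,-0.02,22.7,4.6,-27.6,255,0.02,0,-0.02,26.5,5.4,-32.2,255,0.02,0,-0.02,30.2,6.2,-36.8,255]

```text
time: 16.45
position: [0.5848, 0.1135, 0.1762]
eef_rot: [[-0.397, 0.668, 0.629], [0.901, 0.414, 0.129], [-0.174, 0.618, -0.767]]
wrist_force: [0.9, 0.6, -1.5]
finger_gap: 0.11
grasp_force: 53.8
```

```bash
python3 st.py
```

```text
t 16.45 gap mm 9.337160011017511 grip 53.76005172729492 F tool [ 0.469 -0.077  1.798] M tool [ 0.354  0.096 -0.027] q [ 0.007 -0.158  2.236  0.329  0.396 -0.731]
T-K: u,V,Y mm -22.08689927179772 0.8312677938952934 0.0321792623524126 spin [  0.064   0.041 -15.77 ] V [-0.751 -0.153 -0.643]
```

Call:
play_rows:
  increments: [0,0,0,1.6,0.3,-1.9,255,0,0,0,3.1,0.6,-3.8,255,0,0,0,4.7,1,-5.7,255,0,0,0,6.3,1.3,-7.7,255,0,0,-0.01,7.9,1.6,-9.6,255,0,0,-0.01,9.4,1.9,-11.5,255,0.01,0,-0.01,11,2.3,-13.4,255,0.01,0,-0.01,12.6,2.6,-15.3,255]

```text
time: 17.25
position: [0.5847, 0.1135, 0.176]
eef_rot: [[-0.147, 0.764, 0.628], [0.988, 0.084, 0.13], [0.046, 0.64, -0.767]]
wrist_force: [0.0, -0.2, -1.2]
finger_gap: 0.111
grasp_force: 53.8
```

```bash
python3 st.py
```

```text
t 17.25 gap mm 9.467819115290954 grip 53.838738799095154 F tool [-0.236 -0.733  0.888] M tool [0.476 0.114 0.009] q [ 0.006 -0.158  2.235  0.331  0.397 -0.387]
T-K: u,V,Y mm -22.250170012902352 1.0455068602188562 0.07761792206613946 spin [0.109 0.068 4.071] V [-0.751 -0.153 -0.643]
```

Call:
play_rows:
  increments: [0,0,0,1.6,0.3,-1.9,255,0,0,0,3.1,0.6,-3.8,255,0,0,0,4.7,1,-5.7,255,0,0,0,6.3,1.3,-7.7,255,0,0,-0.01,7.9,1.6,-9.6,255,0,0,-0.01,9.4,1.9,-11.5,255,0.01,0,-0.01,11,2.3,-13.4,255,0.01,0,-0.01,12.6,2.6,-15.3,255]

```text
time: 18.05
position: [0.5847, 0.1136, 0.1758]
eef_rot: [[0.123, 0.769, 0.628], [0.957, -0.259, 0.13], [0.263, 0.585, -0.768]]
wrist_force: [-0.7, 0.7, -1.2]
finger_gap: 0.112
grasp_force: 53.9
```

```bash
python3 st.py
```

```text
t 18.05 gap mm 9.508182615094633 grip 53.9025342464447 F tool [ 0.293 -1.46   0.561] M tool [ 0.507 -0.095 -0.03 ] q [ 0.006 -0.157  2.235  0.333  0.397 -0.04 ]
T-K: u,V,Y mm -22.382875072713247 1.2318186300003773 0.14125919588647362 spin [ 0.152  0.084 24.06 ] V [-0.751 -0.153 -0.643]
```

Call:
play_rows:
  increments: [0.01,0,0,1.6,0.3,-1.9,255,0.01,0,0,3.1,0.6,-3.8,255,0.02,0,0.01,4.7,1,-5.7,255,0.02,0,0.01,6.3,1.3,-7.7,255,0.03,0,0.01,7.9,1.6,-9.6,255,0.03,0.01,0.01,9.4,1.9,-11.5,255,0.04,0.01,0.02,11,2.3,-13.4,255,0.04,0.01,0.02,12.6,2.6,-15.3,255]

```text
time: 18.85
position: [0.5847, 0.1138, 0.1757]
eef_rot: [[0.378, 0.681, 0.627], [0.811, -0.57, 0.131], [0.447, 0.459, -0.768]]
wrist_force: [-1.3, 0.2, -1.2]
finger_gap: 0.113
grasp_force: 54.0
```

```bash
python3 st.py
```

```text
t 18.85 gap mm 9.638981848399377 grip 53.98221552371979 F tool [-0.877 -1.506  0.143] M tool [ 0.543 -0.291 -0.   ] q [ 0.006 -0.157  2.235  0.335  0.398  0.307]
T-K: u,V,Y mm -22.51257457451744 1.2031150849610879 0.32181863835625607 spin [ 0.218  0.09  44.048] V [-0.751 -0.153 -0.643]
```

Call:
play_rows:
  increments: [0.01,0,0,1.6,0.3,-1.9,255,0.01,0,0,3.1,0.6,-3.8,255,0.01,0,0.01,4.7,1,-5.7,255,0.02,0,0.01,6.3,1.3,-7.7,255,0.02,0,0.01,7.9,1.6,-9.6,255,0.02,0.01,0.01,9.4,1.9,-11.5,255,0.02,0.01,0.01,11,2.3,-13.4,255,0.02,0.01,0.01,12.6,2.6,-15.3,255]

```text
time: 19.65
position: [0.5847, 0.114, 0.1756]
eef_rot: [[0.588, 0.511, 0.627], [0.567, -0.813, 0.132], [0.577, 0.278, -0.768]]
wrist_force: [-1.9, -0.9, -1.2]
finger_gap: 0.112
grasp_force: 53.9
```

```bash
python3 st.py
```

```text
t 19.65 gap mm 9.552139526564432 grip 53.92697095870972 F tool [-2.342 -0.601 -0.385] M tool [ 0.448 -0.446 -0.026] q [ 0.006 -0.156  2.235  0.336  0.398  0.655]
T-K: u,V,Y mm -22.629732162259494 1.2404610485688348 0.5160665062491688 spin [ 0.264  0.083 64.043] V [-0.751 -0.153 -0.643]
```

Call:
play_rows:
  increments: [0.01,0,0,1.6,0.3,-1.9,255,0.01,0,0,3.1,0.6,-3.8,255,0.01,0,0.01,4.7,1,-5.7,255,0.02,0,0.01,6.3,1.3,-7.7,255,0.02,0,0.01,7.9,1.6,-9.6,255,0.02,0,0.01,9.4,1.9,-11.5,255,0.02,-0.01,0.01,11,2.3,-13.4,255,0.02,-0.01,0.01,12.6,2.6,-15.3,255]

```text
time: 20.45
position: [0.5848, 0.114, 0.1755]
eef_rot: [[0.727, 0.28, 0.627], [0.255, -0.958, 0.132], [0.637, 0.063, -0.768]]
wrist_force: [-1.6, 1.5, -0.3]
finger_gap: 0.116
grasp_force: 53.9
```

```bash
python3 st.py
```

```text
t 20.45 gap mm 9.828376810042919 grip 53.88750493526459 F tool [-0.957 -1.861 -0.596] M tool [ 0.399 -0.578 -0.006] q [ 0.005 -0.156  2.235  0.338  0.398  1.002]
T-K: u,V,Y mm -22.726608778826595 1.275239595160283 0.5428224644933436 spin [ 0.31   0.066 84.04 ] V [-0.751 -0.153 -0.643]
```

Call:
play_rows:
  increments: [0.01,0,0,1.6,0.3,-1.9,255,0.01,0,0,3.1,0.6,-3.8,255,0.01,0,0.01,4.7,1,-5.7,255,0.02,0,0.01,6.3,1.3,-7.7,255,0.02,0,0.01,7.9,1.6,-9.6,255,0.02,0,0.01,9.4,1.9,-11.5,255,0.02,-0.01,0.01,11,2.3,-13.4,255,0.02,-0.01,0.01,12.6,2.6,-15.3,255]

```text
time: 21.25
position: [0.5849, 0.114, 0.1755]
eef_rot: [[0.779, 0.014, 0.627], [-0.088, -0.987, 0.133], [0.621, -0.159, -0.768]]
wrist_force: [-1.3, 2.3, -1.9]
finger_gap: 0.112
grasp_force: 53.8
```

```bash
python3 st.py
```

```text
t 21.25 gap mm 9.52843018606776 grip 53.81624400615692 F tool [-2.381 -2.021  1.   ] M tool [ 0.33  -0.59   0.014] q [ 0.005 -0.156  2.235  0.34   0.398  1.349]
T-K: u,V,Y mm -22.808683473116456 1.1462697400119632 0.5514807868375344 spin [  0.335   0.046 104.04 ] V [-0.751 -0.153 -0.643]
```

Call:
play_rows:
  increments: [0.01,0,0,1.6,0.3,-1.9,255,0.01,0,0,3.1,0.6,-3.8,255,0.01,0,0.01,4.7,1,-5.7,255,0.02,0,0.01,6.3,1.3,-7.7,255,0.02,0,0.01,7.9,1.6,-9.6,255,0.02,0,0.01,9.4,1.9,-11.5,255,0.02,-0.01,0.01,11,2.3,-13.4,255,0.02,-0.01,0.01,12.6,2.6,-15.3,255]

```text
time: 22.05
position: [0.5851, 0.114, 0.1756]
eef_rot: [[0.737, -0.252, 0.627], [-0.42, -0.898, 0.133], [0.53, -0.361, -0.767]]
wrist_force: [-1.2, 1.8, -1.7]
finger_gap: 0.112
grasp_force: 53.8
```

```bash
python3 st.py
```

```text
t 22.05 gap mm 9.510631855682028 grip 53.8394969701767 F tool [-2.572 -0.7    0.755] M tool [ 0.122 -0.699 -0.114] q [ 0.005 -0.156  2.234  0.341  0.398  1.696]
T-K: u,V,Y mm -22.839628410746222 0.9583612350069475 0.5234697172374599 spin [  0.347   0.013 123.987] V [-0.751 -0.153 -0.643]
```

Call:
play_rows:
  increments: [0,0,0,3.5,0.7,-4.2,255,0,0,0,6.9,1.4,-8.4,255,0,0,0,10.4,2.1,-12.6,255,0,0,0,13.9,2.8,-16.9,255,0,0,0,17.3,3.5,-21.1,255,0,0,0,20.8,4.3,-25.3,255,0,0,0,24.3,5,-29.5,255,0,0,0,27.7,5.7,-33.7,255]

```text
time: 22.85
position: [0.5853, 0.1141, 0.1758]
eef_rot: [[0.353, -0.693, 0.629], [-0.927, -0.352, 0.131], [0.13, -0.629, -0.767]]
wrist_force: [-0.2, 3.4, -2.0]
finger_gap: 0.111
grasp_force: 53.7
```

```bash
python3 st.py
```

```text
t 22.85 gap mm 9.476061581831878 grip 53.71884047985077 F tool [-3.484  0.186  1.814] M tool [-0.264 -0.641 -0.167] q [ 0.006 -0.156  2.235  0.337  0.395  2.471]
T-K: u,V,Y mm -22.800211901305282 0.686548138035167 0.5088501668950346 spin [  0.239  -0.041 168.096] V [-0.751 -0.153 -0.643]
```

Call:
play_rows:
  increments: [0,0,0,0,0,0,160,0,0,0,0,0,0,160,0,0,0,-5,-1,6.1,160,0,0,0,-10.1,-2.1,12.3,160,0,0,0,-15.1,-3.1,18.4,160,0,0,0,-20.2,-4.1,24.5,160,0,0,0,-25.2,-5.2,30.7,160,0,0,0,-30.2,-6.2,36.8,160]

```text
time: 23.65
position: [0.587, 0.1131, 0.1776]
eef_rot: [[0.752, -0.193, 0.631], [-0.349, -0.928, 0.132], [0.56, -0.319, -0.765]]
wrist_force: [-0.6, -0.7, -0.3]
finger_gap: 0.371
grasp_force: 0.0
```

Call:
play_rows:
  increments: [0,0,0,-5,-1,6.1,160,0,0,0,-10.1,-2.1,12.3,160,0,0,0,-15.1,-3.1,18.4,160,0,0,0,-20.2,-4.1,24.5,160,0,0,0,-25.2,-5.2,30.7,160,0,0,0,-25.2,-5.2,30.7,200,0,0,0,-25.2,-5.2,30.7,255,0,0,0,-25.2,-5.2,30.7,255]

```text
time: 24.45
position: [0.5865, 0.1138, 0.1775]
eef_rot: [[0.704, 0.331, 0.628], [0.322, -0.937, 0.133], [0.633, 0.109, -0.766]]
wrist_force: [-3.7, 1.2, 2.4]
finger_gap: 0.113
grasp_force: 53.6
```

```bash
python3 st.py
```

```text
t 24.45 gap mm 9.588330434159976 grip 53.63598346710205 F tool [-0.688 -2.056 -3.984] M tool [ 0.532 -0.296  0.009] q [ 0.004 -0.156  2.231  0.341  0.4    0.927]
T-K: u,V,Y mm -22.284544929655496 -1.2916079322666494 -0.002596337469455267 spin [ 0.213  0.188 79.952] V [-0.751 -0.153 -0.643]
```

Call:
play_rows:
  increments: [-0.01,0,-0.01,2.6,0.5,-3.2,255,-0.02,0,-0.02,5.2,1.1,-6.3,255,-0.03,0,-0.03,7.8,1.6,-9.5,255,-0.04,-0.01,-0.03,10.4,2.1,-12.7,255,-0.05,-0.01,-0.04,13,2.7,-15.8,255,-0.06,-0.01,-0.05,15.6,3.2,-19,255,-0.07,-0.01,-0.06,18.2,3.7,-22.1,255,-0.07,-0.01,-0.06,20.8,4.3,-25.3,255]

```text
time: 25.25
position: [0.5863, 0.1133, 0.1772]
eef_rot: [[0.769, -0.107, 0.631], [-0.243, -0.961, 0.132], [0.592, -0.255, -0.765]]
wrist_force: [-1.7, 0.5, 2.5]
finger_gap: 0.114
grasp_force: 53.7
```

```bash
python3 st.py
```

```text
t 25.25 gap mm 9.673285286793904 grip 53.71331334114075 F tool [ 0.056 -0.961 -2.943] M tool [-0.009 -0.4   -0.102] q [ 0.004 -0.157  2.234  0.344  0.396  1.501]
T-K: u,V,Y mm -22.256095993611957 -0.8589656543674558 -0.4409349857829419 spin [  0.128   0.241 113.066] V [-0.751 -0.153 -0.643]
```

Call:
play_rows:
  increments: [0,0,0,2.8,0.6,-3.4,255,0,0,0,5.5,1.1,-6.7,255,0,0,0,8.3,1.7,-10.1,255,0,0,0,11,2.3,-13.4,255,0,0,0,13.8,2.8,-16.8,255,0,0,0,16.5,3.4,-20.1,255,0,0,0,19.3,3.9,-23.5,255,0,0,0,22,4.5,-26.8,255]

```text
time: 26.05
position: [0.586, 0.1129, 0.1768]
eef_rot: [[0.567, -0.528, 0.632], [-0.75, -0.649, 0.131], [0.341, -0.548, -0.764]]
wrist_force: [-3.8, -1.2, 3.5]
finger_gap: 0.112
grasp_force: 53.9
```

```bash
python3 st.py
```

```text
t 26.05 gap mm 9.489838136684819 grip 53.87695491313934 F tool [-0.063  0.939 -5.236] M tool [-0.558 -0.228 -0.159] q [ 0.004 -0.158  2.236  0.342  0.393  2.114]
T-K: u,V,Y mm -22.30033546173145 -0.36752537811746666 -0.7588757510425476 spin [  0.057   0.26  148.018] V [-0.751 -0.153 -0.643]
```

Call:
play_rows:
  increments: [0,0,0,0,0,0,150,0,0,0,0,0,0,130,0,0,0,0,0,0,130,-0.6,-0.13,0.77,0,0,0,130,-1.6,-0.32,1.9,0,0,0,130,-3.2,-0.65,3.8,0,0,0,130,-5,-1,6.1,-5,-1,6.1,130,-6.3,-1.3,7.6,-10.1,-2.1,12.3,130]

```text
time: 26.85
position: [0.5224, 0.1001, 0.2547]
eef_rot: [[0.694, -0.343, 0.633], [-0.534, -0.835, 0.132], [0.483, -0.429, -0.763]]
wrist_force: [-0.3, -0.9, 0.2]
finger_gap: 0.489
grasp_force: 0.0
```

Call:
play_rows:
  increments: [0,0,1,-5,-1,6.1,160,0,0,2,-10.1,-2.1,12.3,200,0,0,3,-15.1,-3.1,18.4,255,0,0,3,-20.2,-4.1,24.5,255,0,0,3,-25.2,-5.2,30.7,255,0,0,3,-30.2,-6.2,36.8,255,0,0,3,-35.3,-7.2,42.9,255,0,0,3,-40.3,-8.2,49,255]

```text
time: 27.65
position: [0.5225, 0.1002, 0.283]
eef_rot: [[0.617, 0.475, 0.628], [0.517, -0.846, 0.131], [0.593, 0.244, -0.767]]
wrist_force: [0.5, 0.0, -0.4]
finger_gap: 0.003
grasp_force: 0.0
```

Call:
play_rows:
  increments: [0,0,0,-5,-1,6.1,255,0,0,0,-10.1,-2.1,12.3,255,0,0,0,-15.1,-3.1,18.4,255,0,0,0,-20.2,-4.1,24.5,255,0,0,0,-25.2,-5.2,30.7,255,0,0,0,-30.2,-6.2,36.8,255,0,0,0,-35.3,-7.2,42.9,255,0,0,0,-40.3,-8.2,49,255]

```text
time: 28.45
position: [0.5225, 0.1002, 0.2829]
eef_rot: [[-0.153, 0.764, 0.627], [0.988, 0.094, 0.127], [0.038, 0.639, -0.768]]
wrist_force: [-0.0, -0.2, 0.0]
finger_gap: -0.002
grasp_force: 0.0
```

```bash
cat > lk.py <<'E'
from plan import *
Z=np.array([0,0,1.]);th=np.radians(25);zt=-np.sin(th)*X-np.cos(th)*Z
Rt=np.c_[Y,np.cross(zt,Y),zt];P=A+.039*u+.018*Y
def TF(a,c,b=8): return P+1e-3*((a-18.2)*X+b*Y+(c-4.8)*Z)
E
python3 - <<'E'
from lk import *
print(s["q"],s["time"],T,s["wrist_force"])
for a,c,b in((-6,70,8),(-6,8,8),(15,8,8)): print(a,c,TF(a,c,b));go(TF(a,c,b),Rt)
import itertools
for c in("scene","top"):
    cams.camera(c)
    for t in("lock_tab","lock_pivot","spindle_face","anvil_face","ratchet_grip"):
        for d in finder.spot_point(c,t):
            x=w(c,d["centre"])
            if np.linalg.norm(x[:2]-[.61,.12])<.1: print(c,t,d["p"],x)
E
```

```text
[-0.031 -0.487  2.256  0.227  0.704 -0.293] 28.45 [0.523 0.1   0.283] [-0.012 -0.161  0.007]
-6 70 [0.591 0.141 0.2  ]
shift cm [ 6.858  4.105 -8.302] rotvec deg [-13.35   63.373   3.679]
-6 8 [0.591 0.141 0.138]
shift cm [  6.858   4.105 -14.502] rotvec deg [-13.35   63.373   3.679]
15 8 [0.612 0.145 0.138]
shift cm [  8.915   4.526 -14.502] rotvec deg [-13.35   63.373   3.679]
scene lock_pivot 0.52 [0.616 0.141 0.134]
scene spindle_face 0.51 [0.645 0.13  0.101]
scene anvil_face 0.74 [0.642 0.127 0.102]
scene ratchet_grip 0.36 [0.569 0.108 0.193]
top lock_tab 0.39 [0.625 0.14  0.152]
top lock_pivot 0.48 [0.615 0.139 0.133]
top spindle_face 0.47 [0.647 0.126 0.109]
top anvil_face 0.48 [0.648 0.126 0.104]
top anvil_face 0.46 [0.646 0.126 0.107]
top ratchet_grip 0.4 [0.575 0.11  0.189]
```

Call:
play_rows:
  increments: [0.5,0.6,1,-1.7,7.9,0.5,255,1.3,1.2,1.5,-3.3,15.8,0.9,255,2.4,1.8,1.5,-5,23.8,1.4,255,3.5,2.4,1,-6.7,31.7,1.8,255,4.6,3,0,-8.3,39.6,2.3,255,5.6,3.6,-1.5,-10,47.5,2.8,255,6.4,4,-3,-11.7,55.5,3.2,255,6.86,4.1,-4.3,-13.35,63.4,3.7,255]

```text
time: 29.85
position: [0.5929, 0.1419, 0.2391]
eef_rot: [[-0.195, 0.887, -0.418], [0.981, 0.176, -0.085], [-0.002, -0.427, -0.904]]
wrist_force: [0.5, -0.1, 0.3]
finger_gap: -0.001
grasp_force: 0.0
```

Run:
```python
from lk import *
cams.camera("top");cams.camera("scene");s=monitor.read_state();T[:]=s["position"];R[:]=s["eef_rot"]
print(s["q"],s["time"],T,s["wrist_force"])
for a,c,b in((-6,8,8),(15,8,8)): print(a,c,TF(a,c,b));go(TF(a,c,b),Rt)
a=cams.camera("scene")[145:245,255:355];b=cams.camera("top")[145:225,200:280]
f=lambda i:cv2.resize(i,(400,400),interpolation=cv2.INTER_LANCZOS4)
a,b=f(a),f(b);tip=T-.012*R[:,2]
for n,im,o,sc in(("scene",a,[255,145],4),("top",b,[200,145],5)):
  for Xp,c in((tip,(255,0,0)),(tip+.0145*X*.906-.0145*.423*Z,(0,255,0)),(pts(p)["lock_tab"],(255,255,0))):
    q=((pix(n,Xp)[0]+.5-o)*sc).astype(int);cv2.circle(im,tuple(map(int,q)),4,c,1)
cv2.imwrite("pics/c8.png",np.hstack([a,b])[...,::-1])
```

```text
[ 0.134  0.489  1.306 -0.029  1.801 -0.062] 29.95 [0.591 0.141 0.227] [-0.574 -0.593 -3.26 ]
-6 8 [0.591 0.141 0.138]
shift cm [-0.001 -0.005 -8.925] rotvec deg [ 0.274 -1.062  0.315]
15 8 [0.612 0.145 0.138]
shift cm [ 2.056  0.415 -8.925] rotvec deg [ 0.274 -1.062  0.315]
```

View pics/c8.png

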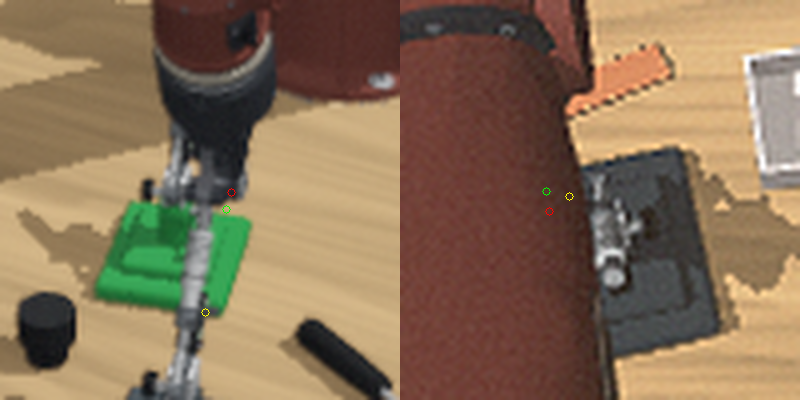

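Run:
```python
from lk import *
for i in range(4): cams.camera("top")
s=monitor.read_state();T[:]=s["position"];R[:]=s["eef_rot"]
print(s["q"],s["joint_vel"],s["time"],T,s["wrist_force"])
for a,c in((-6,8),(15,8)): go(TF(a,c),Rt)
```

```text
[ 0.134  0.462  1.307 -0.029  1.802 -0.062] [ 0.001 -0.011  0.002 -0.001  0.     0.   ] 30.25 [0.592 0.141 0.244] [-0.837  0.335  0.071]
shift cm [ -0.082  -0.004 -10.566] rotvec deg [0.073 0.367 0.323]
shift cm [  1.975   0.417 -10.566] rotvec deg [0.073 0.367 0.323]
```

Call:
play_rows:
  increments: [0,0,-1,0,0,0,255,0,0,-2.5,0,0,0,255,0,0,-4.2,0,0,0,255,0,0,-6,0,0,0,255,0,0,-7.7,0,0,0,255,0,0,-9,0,0,0,255,0,0,-9.9,0,0,0,255,0,0,-10.2,0,0,0,255]

```text
time: 31.05
position: [0.5907, 0.1412, 0.1356]
eef_rot: [[-0.195, 0.888, -0.417], [0.981, 0.176, -0.085], [-0.002, -0.426, -0.905]]
wrist_force: [0.5, -0.6, 0.4]
finger_gap: -0.002
grasp_force: 0.0
```

```bash
cat > s2.py <<'E'
from lk import *
for i in range(4): cams.camera("top")
s=monitor.read_state();T[:]=s["position"];R[:]=s["eef_rot"]
print(s["q"],s["time"],T,s["wrist_force"])
for c in("top","scene"):
  cams.camera(c)
  for t in ("lock_tab",):
    for d in finder.spot_point(c,t):
        x=w(c,d["centre"]);
        if np.linalg.norm(x-P)<.05: x=x-P;print(c,t,d["p"],"rel pivot X,Y,Z mm",x@X*1e3,x@Y*1e3,x[2]*1e3,"ang",np.degrees(np.arctan2(x[2],x@X)))
d=T-TF(0,0,0);print("F at a,b,c",d@X*1e3,d@Y*1e3,d[2]*1e3)
E
python3 s2.py
```

```text
[ 0.134  0.555  1.379 -0.028  1.643 -0.058] 31.25 [0.592 0.141 0.138] [-0.007  0.346  0.076]
F at a,b,c -4.967384694384881 7.921350036664171 8.375222101520363
```

Call:
play_rows:
  increments: [0.3,0.06,0,0,0,0,255,0.65,0.13,0,0,0,0,255,1,0.2,0,0,0,0,255,1.3,0.27,0,0,0,0,255,1.6,0.33,0,0,0,0,255,1.85,0.38,0,0,0,0,255,2,0.41,0,0,0,0,255,2,0.41,0,0,0,0,255]

```text
time: 32.25
position: [0.6119, 0.1455, 0.1375]
eef_rot: [[-0.195, 0.889, -0.414], [0.981, 0.176, -0.084], [-0.002, -0.423, -0.906]]
wrist_force: [-0.9, 0.2, -0.2]
finger_gap: -0.0
grasp_force: 0.3
```

```bash
python3 s2.py
```

```text
[ 0.136  0.596  1.319 -0.027  1.662 -0.056] 32.45 [0.612 0.145 0.138] [-0.298 -0.98   0.073]
F at a,b,c 15.155137373232927 7.964192254508299 7.666568344088604
```

Call:
play_rows:
  increments: [0,0,0.6,0,0,0,255,0,0,1.3,0,0,0,255,0.45,0.09,1.3,0,0,0,255,0.88,0.18,1.2,0,0,0,255,0.88,0.18,0.8,0,0,0,255,0.88,0.18,0.4,0,0,0,255,0.88,0.18,0,0,0,0,255,0.88,0.18,-0.3,0,0,0,255]

```text
time: 33.45
position: [0.6198, 0.1471, 0.134]
eef_rot: [[-0.195, 0.888, -0.416], [0.981, 0.176, -0.084], [-0.002, -0.425, -0.905]]
wrist_force: [-1.0, 0.3, 0.7]
finger_gap: 0.001
grasp_force: 0.6
```

```bash
python3 s2.py
```

```text
[ 0.136  0.618  1.295 -0.027  1.667 -0.056] 33.65 [0.62  0.147 0.134] [-0.603 -0.198 -0.305]
F at a,b,c 23.26655890086427 7.937442472047798 3.9699595018471143
```

Now press down in slow steps, watching the force.

Call:
play_rows:
  increments: [0,0,-0.1,0,0,0,255,0,0,-0.2,0,0,0,255,0,0,-0.25,0,0,0,255,0,0,-0.3,0,0,0,255,0,0,-0.35,0,0,0,255,0,0,-0.4,0,0,0,255,0,0,-0.4,0,0,0,255,0,0,-0.4,0,0,0,255]

```text
time: 34.65
position: [0.6203, 0.1472, 0.1304]
eef_rot: [[-0.195, 0.889, -0.415], [0.981, 0.176, -0.084], [-0.002, -0.424, -0.906]]
wrist_force: [-1.0, -0.1, 1.9]
finger_gap: -0.001
grasp_force: 0.5
```

Call:
play_rows:
  increments: [0,0,-0.05,0,0,0,255,0,0,-0.1,0,0,0,255,0,0,-0.15,0,0,0,255,0,0,-0.2,0,0,0,255,0,0,-0.25,0,0,0,255,0,0,-0.3,0,0,0,255,0,0,-0.3,0,0,0,255,0,0,-0.3,0,0,0,255]

```text
time: 35.45
position: [0.6205, 0.1472, 0.1275]
eef_rot: [[-0.195, 0.889, -0.414], [0.981, 0.176, -0.084], [-0.002, -0.423, -0.906]]
wrist_force: [0.0, -0.0, 1.3]
finger_gap: 0.005
grasp_force: 0.7
```

```bash
python3 s2.py
```

```text
[ 0.136  0.624  1.297 -0.027  1.657 -0.056] 35.65 [0.62  0.147 0.127] [-0.036 -0.093  0.638]
F at a,b,c 23.970376789059706 7.93419526456314 -2.420334327278839
```

Call:
play_rows:
  increments: [0,0,-0.05,0,0,0,255,0,0,-0.1,0,0,0,255,0,0,-0.15,0,0,0,255,0,0,-0.2,0,0,0,255,0,0,-0.25,0,0,0,255,0,0,-0.3,0,0,0,255,0,0,-0.35,0,0,0,255,0,0,-0.4,0,0,0,255]

```text
time: 36.65
position: [0.6206, 0.1473, 0.1252]
eef_rot: [[-0.195, 0.889, -0.414], [0.981, 0.176, -0.084], [-0.002, -0.423, -0.906]]
wrist_force: [-0.3, 0.7, 7.6]
finger_gap: -0.004
grasp_force: 4.0
```

```bash
python3 s2.py
```

```text
[ 0.137  0.626  1.298 -0.027  1.653 -0.055] 36.85 [0.621 0.147 0.125] [ 0.512 -0.389  6.993]
F at a,b,c 24.100443005833107 7.9760080543133665 -4.705855310294938
```

Call:
play_rows:
  increments: [0,0,-0.1,0,0,0,255,0,0,-0.2,0,0,0,255,0,0,-0.2,0,0,0,255,0,0,-0.2,0,0,0,255,0,0,-0.2,0,0,0,255,0,0,-0.2,0,0,0,255,0,0,-0.2,0,0,0,255,0,0,-0.2,0,0,0,255]

```text
time: 37.85
position: [0.6207, 0.1473, 0.125]
eef_rot: [[-0.195, 0.889, -0.415], [0.981, 0.176, -0.084], [-0.002, -0.423, -0.906]]
wrist_force: [-0.4, 1.1, 10.9]
finger_gap: 0.001
grasp_force: 5.9
```

```bash
python3 s2.py
```

```text
[ 0.137  0.627  1.297 -0.027  1.653 -0.055] 38.05 [0.621 0.147 0.125] [-0.872  1.071 10.635]
F at a,b,c 24.18997063064668 7.937015302990711 -4.947080101229267
```

Call:
play_rows:
  increments: [0,0,0.5,0,0,0,255,0,0,2,0,0,0,255,0,0,5,0,0,0,255,0,0,8.5,0,0,0,255,0,0,12,0,0,0,255,0,0,15,0,0,0,255,0,-3,17,0,0,0,255,0,-7,18,0,0,0,255]

```text
time: 39.05
position: [0.6207, 0.0782, 0.3045]
eef_rot: [[-0.198, 0.89, -0.411], [0.98, 0.179, -0.085], [-0.002, -0.42, -0.907]]
wrist_force: [0.6, 0.3, -0.0]
finger_gap: -0.001
grasp_force: 0.0
```

Call:
play_rows:
  increments: [-1,-4,0,0,0,0,255,-3,-8,0,0,0,0,255,-5,-12,0,0,0,0,255,-7,-16,0,0,0,0,255,-9,-20,0,0,0,0,255,-10,-24,0,0,0,0,255,-10,-26,0,0,0,0,255,-10,-26,0,0,0,0,255]

```text
time: 39.85
position: [0.5197, -0.185, 0.3014]
eef_rot: [[-0.191, 0.889, -0.416], [0.982, 0.172, -0.083], [-0.002, -0.424, -0.906]]
wrist_force: [0.3, 0.5, 0.0]
finger_gap: -0.002
grasp_force: 0.0
```

```bash
python3 s2.py
python3 - <<'E'
from lk import *
for i in range(3):
  for c in("top","scene"):
    im=cams.camera(c);cv2.imwrite(f"pics/z{c}.png",im[...,::-1])
    for t in("lock_tab","ratchet_grip","stand"):
     for d in finder.spot_point(c,t):
        x=w(c,d["centre"])
        if np.linalg.norm(x[:2]-[.61,.13])<.08: y=x-P;print(c,t,round(d["p"],2),x,"rel",y@X*1e3,y@Y*1e3,y[2]*1e3)
print(monitor.read_state()["time"])
for c in("top","scene"): print(c,"open",pix(c,pts(p)["lock_tab"])[0],"locked",pix(c,P+.0225*X)[0])
E
```

```text
[-0.338  0.277  1.443 -0.225  1.798 -0.544] 40.05 [ 0.521 -0.182  0.301] [-0.58  -0.273 -0.704]
top lock_tab 0.55 rel pivot X,Y,Z mm 23.896732903786013 0.4408578469709953 -3.5411782866654473 ang -8.429131125731661
scene lock_tab 0.56 rel pivot X,Y,Z mm 21.745579907425395 0.9709759187490254 4.663692622804416 ang 12.10464562989802
F at a,b,c -139.60839765181998 -294.1368284158288 171.3476922384251
top lock_tab 0.51 [0.637 0.143 0.132] rel 20.87119291491929 0.18465291205446016 -2.4274158312499736
top ratchet_grip 0.47 [0.575 0.111 0.192] rel -46.17233820027704 -18.871305627757753 56.84454532859909
top stand 0.81 [ 0.626  0.123 -0.003] rel 6.545531971982905 -16.98085571990978 -137.40300900258603
scene lock_tab 0.54 [0.641 0.144 0.137] rel 24.890708667684226 0.9376656965015013 2.029863564097928
scene ratchet_grip 0.37 [0.57  0.109 0.197] rel -51.52024768487519 -19.64605853364386 62.67288497715576
scene stand 0.61 [0.627 0.125 0.001] rel 7.649652265907381 -15.186120818092153 -133.9653918038102
top lock_tab 0.38 [0.638 0.144 0.13 ] rel 22.067778484515927 1.4468796629455603 -4.69566771408136
[... 526 characters left out ...]
 [0.636 0.142 0.132] rel 20.000137857418565 -0.2411862667932147 -2.6918474491793853
top ratchet_grip 0.61 [0.572 0.112 0.187] rel -48.70820936964942 -17.21739072195939 52.437287349228676
top stand 0.81 [ 0.626  0.121 -0.006] rel 6.153318693391506 -18.961243238211832 -140.86338962058878
scene lock_tab 0.4 [0.637 0.144 0.137] rel 21.760476612090997 1.1843939668398284 2.0020707817196834
scene ratchet_grip 0.41 [0.568 0.11  0.195] rel -52.91462746912524 -18.276403785314518 60.25012809961871
scene stand 0.9 [0.623 0.122 0.001] rel 3.565617607066457 -17.397671399938947 -133.6658839920293
41.45
top open [233.357 183.734] locked [233.369 182.171]
scene open [305.844 222.722] locked [304.774 230.186]
```

```bash
python3 -c "
from workcell import robot
print(robot.job_done())"
```

```text
the job is handed in; nothing more can be done
None
```

I closed the micrometer in the dark stand on its ratchet and pressed the lock lever down level against its stop, then handed the job in at about 41 s with the robot clear. The clicks were estimated, not counted: the turning angle and torque readings put them at between two and four. The hand-in call returned no verdict.

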